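# Gauge a plate capacitor's gap with a taper blade

### The job

Lift the taper gauge by its orange handle out of its wooden rack and slide its thin end straight down between the two metal plates of the plate capacitor until it drags snugly on both plates - a light drag of roughly half a kilo of push, not forced or jammed in. The spacing differs each time, so feel for it. Finish while still gripping the gauge upright at that depth, keeping it still and not letting go, and leave the jar, flask and brass weight where they are.

Things in the scene. Friction and masses are not known exactly. Their poses are not given: they have to be found in the camera images.
- gauge_handle (a point): Centre of the orange handle of the loose taper gauge (about 220 g): 30 mm along its own x, 20 mm along its y (grip across this), 50 mm tall along z, which points up in the rack. Below it a dark flange 44 x 32 x 4 mm, its underside 29 mm below this point, then the steel blade.
- gauge_tip (a point): Tip of the blade (middle of its thin end), 134 mm below the handle's centre along the gauge's z. The blade is 105 mm long, 28 mm wide (x); its thickness (y) tapers from 18 mm at the flange to 3 mm at the tip, 1 mm every 7 mm, alike on both sides, so a half turn about z makes no difference.
- gauge: The taper gauge itself; origin at the blade's tip, axes as for gauge_handle (x along the blade's width, y across its thickness, z from tip to handle).
- rack: Fixed upright wooden block 85 x 75 x 120 mm (x, y, z) with a slot 32 x 22 mm from its top in which the gauge hangs, the flange resting on the top and the blade's tip 15 mm above the bench. Origin: centre of its underside. Lift the gauge at least 110 mm straight up to clear it.
- base: Grey base of the plate capacitor, fixed, 150 x 190 x 20 mm, origin at the centre of its underside. Its y is normal to the plates, x runs along them. Two upright plates, 100 mm long, 6 mm thick, from 42 to 140 mm above the bench, form a narrow gap, open on top. The pair floats along y by 10 mm on a weakly sprung sled (0.1 N/mm), centring itself on the blade.
- edge_a (a point): Middle of the upper inner edge of plate A (on the -y side of the gap), 140 mm above the bench. Above it a lip 6 mm high flares outward by 5 mm as a lead-in. Axes as for base. Each plate yields outward on a stiff spring (8 N/mm, 3 mm at most).
- edge_b (a point): Middle of the upper inner edge of plate B (+y side), lip alike. The gap from edge_a to edge_b along y is 7 to 12 mm, different each time; the slot's middle is half-way. The blade first touches both with its tip 28 to 63 mm below the edges. Both plates being sprung, each further 7 mm of depth adds about 4 N of squeeze.
- plate_a: Plate A (origin on the bench level below edge_a). Snug means 1.5 to 12 N between the blade and each plate.
- plate_b: Plate B (origin on the bench level below edge_b). Snug as for plate A.
- jar_mid (a point): Middle of the white plastic jar, 54 mm across, 85 mm tall, standing near the work; leave alone.
- flask_mid (a point): Middle of the steel flask, 68 mm across, 200 mm tall; leave alone.
- weight_mid (a point): Middle of the brass weight, 48 mm across, 74 mm tall; leave alone.
There are look-alikes about, which are no part of the job. There is more than one size of the rack; the one meant has the size given above.

How it is judged:
On the way, in this order (a step that is already met when the one before it is completed fails the run):
1. the gauge is lifted out of the rack by the gripper (height (world z) of gauge_tip above 0.122 m and contact force between the fingers and gauge above 2 N), for 0.1 s.
2. the tip has entered the gap between the plates (z of gauge_tip in the frame of edge_a below -0.008 m and x of gauge_tip in the frame of edge_a between -0.04 and 0.04 m and y of gauge_tip in the frame of edge_a between 0 and 0.015 m), for 0.05 s.
At the end, for the whole second after the job is handed in: Gripper holds the gauge still, upright and in line with the plates (7 degrees), tip at least 20 mm below their edges, within 36 mm of their middle; 1.5 to 12 N on each plate; clear of the rack; jar, flask, weight moved under 30 mm (contact force between gauge and plate_a between 1.5 and 12 N and contact force between gauge and plate_b between 1.5 and 12 N and contact force between the fingers and gauge above 3 N and contact force between gauge and rack below 0.1 N and z of gauge_tip in the frame of edge_a below -0.02 m and x of gauge_tip in the frame of edge_a between -0.036 and 0.036 m and angle between gauge_tip's own z axis and vertical below 0.12 rad and angle between the y axis of gauge and the y axis of base, either way round below 0.12 rad and linear speed of gauge below 0.01 m/s and distance of each of jar_mid, flask_mid, weight_mid from where it was at the start of the episode below 0.03 m); the arm keeps its last pose, push and grip.
It fails at once if the blade is jammed in: over 20 N on a plate (contact force between gauge and plate_a above 20 N or contact force between gauge and plate_b above 20 N).
It fails at once if a bystander is knocked over or shoved away (distance of any of jar_mid, flask_mid, weight_mid from where it was at the start of the episode above 0.03 m).
It also fails if it takes over 58 s, if anything falls off the work surface, if the arm or the gripper's body presses on something with over 40 N, if the wrist force passes 120 N, or if a joint passes its speed limit or range.

### The arm

A 6-joint arm with a two-finger parallel gripper is mounted at the origin on the work surface. World frame = base frame: x ahead of the robot, y to its left, z up, the work surface at z = 0. Lengths are in m, angles in rad, forces in N, time in s.
With the tool pointing down it reaches from about 0.225 to 0.875 m from the base axis. Payload 3.4 kg.
Tool frame: the origin (TCP) lies at the very end of the fingers, on their centre line; the grasp point (between the pads) lies 19 mm behind it (bot.grip_point_offset is the distance from the TCP to the grasp point, in m); x points along the fingers, y is the direction in which the jaws open and shut, and the axes are right-handed (so a half turn about x gives the same grasp; the last joint's range is limited). The gripper opens to 85 mm and grips with 20 to 120 N. Pads are 22 mm wide; open, the fingers measure 114 mm over their backs; the gripper's body (76 mm by 85 mm) begins 54 mm behind the grasp point. The pads swing forward as they close: fully open they stand 13 mm farther back than shut.
Start: joints at [-1.463, 0.276, 1.505, -0, 1.361, -0.121], TCP at [0.13, -0.56, 0.208] pointing down, gripper open.
Joint ranges: [-2.89, 2.89], [-0.75, 2.08], [0.22, 2.7], [-1.18, 4.32], [0.11, 2.71], [-2.7, 2.7]. Speed limits (rad/s): [2.57, 2.57, 3.14, 3.14, 3.14, 3.14].

### API

Orientations are given as a unit quaternion [x, y, z, w].
In Python, from plant import readout, snapshot, job, bot gives the robot as it stands.
- The arm moves only by the tool move_arm, never from a script. Its argument "targets" is text: rows parted by semicolons, each of 7 numbers parted by spaces: the finger opening in mm, from 0 to 85.4, then the shift along the tool's x, y, z in mm, then the turn, a rotation vector about the tool's x, y, z in degrees. In form: fingers x y z wx wy wz; .... A call has 1 to 12 rows; each row is the pose to reach, as a shift and turn from the pose commanded when the call began, along the tool's axes at that moment; what a row does not reach only later rows make up. A row lasts 1/12 s, in which the tool goes at most 41.7 mm and 7.16 degrees, less where a joint would pass 70% of its speed; a pose out of reach is approached as far as the arm can. A call with a gripper value outside its range is refused whole. The fingers move at their own pace and stop on an object; the grip force is fixed at half the most. Time passes only in rows, so rows that repeat a pose let the fingers close. It gives the time, the measured TCP pose, the force and the opening at its end, in the units of the state.
- readout.read_state(): the state, without advancing time (a new reading comes with each control period).
- snapshot(name): name is "scene" or "top" or "wrist"; returns a dict with "image" (480x640x3 uint8, blue, green, red), "z_map" (480x640 float32, m along the optical axis (not along the pixel's ray), 0 where there is no reading), "fx", "fy", "cx", "cy" (pixels), "world_from_camera" (4x4, takes a point from camera to world coordinates). Camera axes: x right, y down, z forward; pixel columns grow to the right and rows downward; lengths in m; the calibration is good to about 2 mm. A picture is of the moment at which its call begins.
- job.hand_in(): hands the job in, once; it reports no verdict.
The state is a dict: "time": time; "joint_positions": joint angles; "joint_velocities": joint speeds; "tau": joint torques, N m; "position": TCP position; "ee_rot": TCP orientation; "force": force on the tool from outside, world axes, zero at the start; "ft_torque": the same for the moment, N m; "gripper_width": opening from 0.0 (shut) to 1.0 (fully open).
Only numpy, scipy, OpenCV 4.12 (cv2) and the standard library are available. Lean on these libraries where they do the work, as an engineer would, in place of code of your own. Each camera call takes 0.05 s, during which the arm holds its last target. There are 200 camera calls.

## Working session

There is one attempt and no reset: what is moved stays moved. The work goes in short steps, Python scripts to look and compute and a tool call to move; the robot and the scene stay as the last step left them, time stands still between calls to the robot, and variables do not carry over. Pictures are saved under pics/ and viewed, about 8 in all and at most 12, crops included, and the job is handed in when it is done.

Besides the shell and the picture viewer there is one more tool, called after "Emit:" as name(argument=value, ...) on one line, values as JSON. move_arm: Moves the arm, as the interface text tells. Its arguments: {"type":"object","properties":{"targets":{"type":"string"}},"required":["targets"]}

```bash
mkdir -p pics; cat > h.py <<'E'
import numpy as np, cv2, pickle
from plant import readout, snapshot, job, bot
def grab(n,tag):
    s=snapshot(n); cv2.imwrite(f'pics/{tag}.png',s['image']); pickle.dump(s,open(f'{tag}.pkl','wb')); return s
def load(t): return pickle.load(open(t+'.pkl','rb'))
def cloud(s):
    v,u=np.mgrid[:480,:640]; z=s['z_map']
    p=np.stack([(u-s['cx'])/s['fx']*z,(v-s['cy'])/s['fy']*z,z],-1); T=s['world_from_camera']
    w=p@T[:3,:3].T+T[:3,3]; w[z==0]=np.nan; return w
E
python3 - <<'E'
from h import *
for n in('scene','top'):
    s=grab(n,n+'0'); print(n,s['fx'],np.round(s['world_from_camera'],3).tolist())
a=np.hstack([cv2.resize(cv2.imread(f'pics/{n}0.png'),(400,300)) for n in('scene','top')])
print(readout.read_state())
E
```

```text
scene 559.6609214737563 [[0.492, 0.675, -0.55, 1.234], [0.871, -0.382, 0.309, -0.256], [-0.002, -0.631, -0.775, 1.048], [0.0, 0.0, 0.0, 1.0]]
top 495.20725141389306 [[-0.009, -0.991, 0.136, 0.438], [-1.0, 0.008, -0.01, 0.1], [0.009, -0.136, -0.991, 1.046], [0.0, 0.0, 0.0, 1.0]]
{'time': 0.1, 'joint_positions': array([-1.46302173e+00,  2.76510766e-01,  1.50599132e+00, -3.41052081e-05,
        1.36070293e+00, -1.21005924e-01]), 'joint_velocities': array([-0.00173533, -0.00300388, -0.00344236,  0.00150235,  0.00074614,
        0.00143533]), 'tau': array([ 1.25577488e-03, -4.17699873e+01, -2.46404761e+01, -4.22266176e-04,
        5.80580338e-03, -1.61612483e-07]), 'position': array([ 0.13032837, -0.55951774,  0.20744427]), 'ee_rot': array([-0.702477  , -0.08128245,  0.70249303, -0.0801422 ]), 'force': array([0.07834132, 0.30211938, 0.44529345]), 'ft_torque': array([0.04981551, 0.02713136, 0.0063126 ]), 'gripper_width': 0.9985629857355486}
```

View pics/scene0.png

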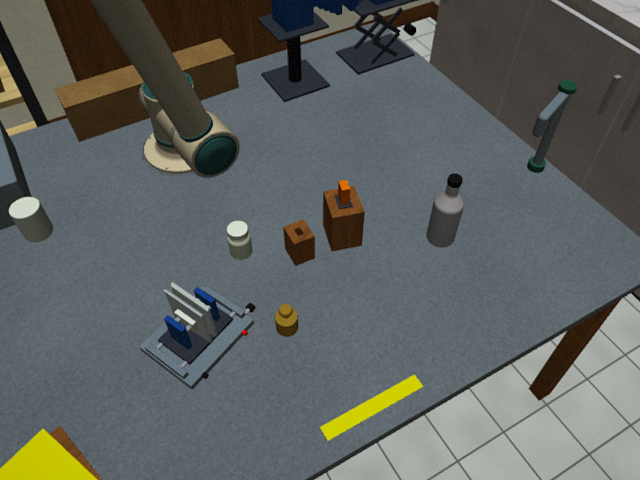

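View pics/top0.png

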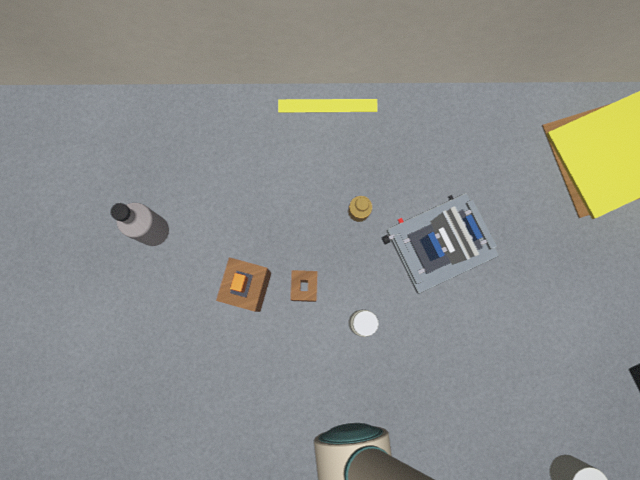

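The top view shows the gauge with its orange handle in the large rack at (240,284). The look-alikes are a small empty rack at (304,286) and a white cup at (590,475). The capacitor is at (443,243), the jar at (365,323), the weight at (360,208) and the flask at (135,220). Next is a close crop of the gauge and the plates, with measurements.

```bash
python3 - <<'E'
from h import *
s=load('top0'); im=s['image']; w=cloud(s)
c=cv2.resize(im[185:300,375:505],None,fx=5,fy=5,interpolation=cv2.INTER_CUBIC)[:,:650]
d=cv2.resize(im[250:320,210:240+90],None,fx=1.6,fy=1.6)
sc=load('scene0')['image']; e=cv2.resize(sc[275:390,135:265],None,fx=5,fy=5,interpolation=cv2.INTER_CUBIC)
cv2.imwrite('pics/crop.png',cv2.resize(np.hstack([c,e]),(800,354)))
def rect(m,name,s,w,zr=None):
    ok=m&np.isfinite(w[...,2])
    if zr: ok&=(w[...,2]>zr[0])&(w[...,2]<zr[1])
    k,l,st,_=cv2.connectedComponentsWithStats(ok.astype(np.uint8))
    for i in np.argsort(-st[1:,4])[:2]+1:
        P=w[l==i]; r=cv2.minAreaRect((P[:,:2]*1000).astype(np.float32))
        print(name,len(P),st[i,:4],'z',np.round(np.percentile(P[:,2],[5,50,95]),4),'rect',np.round(r[0],1),np.round(r[1],1),round(r[2],1))
for n in('top0','scene0'):
    s=load(n);w=cloud(s);h=cv2.cvtColor(s['image'],cv2.COLOR_BGR2HSV); H,S,V=[h[...,i].astype(int) for i in range(3)]
    print(n)
    rect((H>6)&(H<16)&(S>200)&(V>150),'orange',s,w)
    rect((w[...,0]>.3)&(w[...,0]<.8),'ztop rack',s,w,(.112,.13))
    reg=(w[...,0]>.3)&(w[...,0]<.65)&(w[...,1]<-.05)&(w[...,1]>-.35)
    rect(reg,'base',s,w,(.012,.025)); rect(reg,'plates',s,w,(.136,.16)); rect(reg,'mid',s,w,(.05,.13))
    for nm,lo,hi in(('jar/weight',.06,.1),('flask',.1,.22)):
        rect((w[...,0]>.3)&(w[...,0]<.8),nm,s,w,(lo,hi))
E
```

```text
top0
ztop rack 1593 [216 257  51  55] z [0.1162 0.1192 0.1234] rect [498.3 222.5] [75.8 84.9] 74.1
ztop rack 278 [116 203  38  35] z [0.1143 0.1251 0.1296] rect [618.6 422.2] [59.2 66.6] 53.6
base 1233 [391 239 108  54] z [0.015  0.0188 0.0223] rect [ 577.7 -191.4] [125.8 189.8] 24.1
base 601 [387 214  52  26] z [0.0154 0.0188 0.0219] rect [ 631.7 -125. ] [ 42.8 112.2] 31.3
plates 285 [450 206  29  50] z [0.1374 0.1421 0.1456] rect [ 592.  -193.8] [99.8  9.5] 23.7
plates 198 [442 210  28  50] z [0.1367 0.1426 0.1461] rect [ 584.8 -177.9] [99.3  8.5] 24.4
mid 1096 [421 212  44  52] z [0.0579 0.0985 0.1243] rect [ 576.9 -159.8] [99.8 39.1] 24.0
mid 280 [461 215  21  26] z [0.0861 0.1074 0.1117] rect [ 605.  -222.6] [49.5 13.8] 23.8
jar/weight 708 [290 270  27  31] z [0.0774 0.0805 0.0832] rect [497.3 106.2] [51. 58.] 87.9
jar/weight 509 [352 311  26  25] z [0.0803 0.0837 0.0869] rect [422.8 -12. ] [47.2 46. ] 88.5
flask 1863 [216 257  52  55] z [0.1162 0.1196 0.1726] rect [498.3 222.4] [75.9 84.9] 74.0
flask 1234 [110 203  46  36] z [0.1105 0.1402 0.2002] rect [618.8 422.2] [60.4 66.8]
[... 427 characters left out ...]
229] rect [ 583.2 -277.5] [ 60.  123.3] 76.8
plates 236 [170 282  40  30] z [0.1376 0.1427 0.1475] rect [ 584.2 -179.3] [102.    8.9] 24.1
plates 168 [164 289  40  28] z [0.1371 0.1432 0.147 ] rect [ 590.7 -195. ] [101.4   8.1] 24.4
mid 1675 [164 287  55  59] z [0.0566 0.0995 0.1243] rect [ 589.2 -187.2] [103.6  93.9] 78.3
jar/weight 621 [283 219  31  31] z [0.0625 0.0801 0.0843] rect [496.8 105.3] [53.4 62.1] 86.9
jar/weight 607 [165 304  50  40] z [0.0643 0.0859 0.0992] rect [ 603.6 -207.4] [103.2  52.8] 36.9
flask 1214 [323 179  41  45] z [0.106  0.1206 0.1732] rect [498.4 220.6] [76.9 91.7] 73.6
flask 1015 [609   6  31  53] z [0.1052 0.1587 0.1882] rect [ 342.2 1301.5] [ 84.8 138.4] 59.4
```

View pics/crop.png

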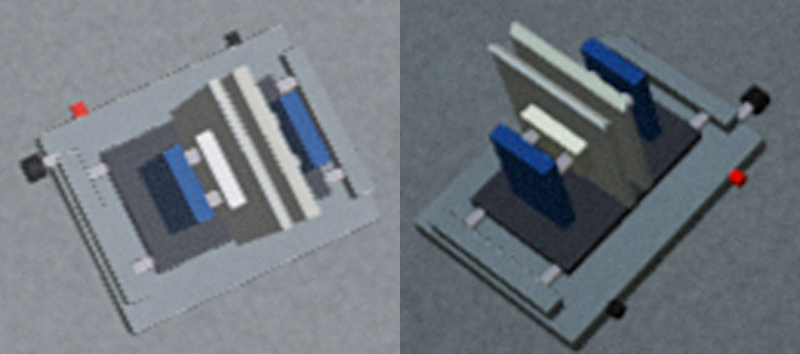

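The crop shows the two plates with flared lips along about 24°, slot middle near crop (265,150), between the blue brackets. The white piece and the blue blocks are not the gap. The orange handle stands in the 85x75 rack, 120 mm high, so that is the right one (the small rack is 80 mm high). Next I work out the move.

```bash
cat >> h.py <<'E'
from scipy.spatial.transform import Rotation as R
def plan(p,jaw,show=True):
    st=readout.read_state(); R0=R.from_quat(st['ee_rot']); yt=np.radians(jaw)
    for k in(0,np.pi):
        y=np.array([np.cos(yt+k),np.sin(yt+k),0]); x=np.array([0,0,-1.]); G=R.from_matrix(np.c_[x,y,np.cross(x,y)])
        d=R0.inv().apply(np.array(p)-st['position'])*1000
        print('t',round(st['time'],2),'pos',np.round(st['position']*1000,1),'jawyaw',round(np.degrees(np.arctan2(*R0.as_matrix()[1::-1,1])),1),'shift mm',np.round(d,1),'rotvec',np.round((R0.inv()*G).as_rotvec(degrees=True),2),'F',np.round(st['force'],1),'w',round(st['gripper_width']*85.4,1),'q',np.round(st['joint_positions'],2))
E
python3 - <<'E'
from h import *
plan([.498,.2215,.25],73.5)
E
```

```text
t 0.1 pos [ 130.3 -559.5  207.4] jawyaw -76.9 shift mm [ -41.4 -677.3 -535.2] rotvec [-1.5039e+02 -1.2000e-01  2.0000e-02] F [0.1 0.3 0.4] w 85.3 q [-1.46  0.28  1.51 -0.    1.36 -0.12]
t 0.1 pos [ 130.3 -559.5  207.4] jawyaw -76.9 shift mm [ -41.4 -677.3 -535.2] rotvec [2.961e+01 1.000e-02 9.000e-02] F [0.1 0.3 0.4] w 85.3 q [-1.46  0.28  1.51 -0.    1.36 -0.12]
```

Emit:
move_arm(targets="85 -40 -330 -260 10 0 0; 85 -40 -330 -260 15 0 0; 85 -40 -330 -260 20 0 0; 85 -40 -330 -260 25 0 0; 85 -40 -330 -260 29.6 0 0; 85 -40 -330 -260 29.6 0 0; 85 -40 -330 -260 29.6 0 0; 85 -40 -330 -260 29.6 0 0; 85 -40 -330 -260 29.6 0 0; 85 -40 -330 -260 29.6 0 0; 85 -40 -330 -260 29.6 0 0; 85 -40 -330 -260 29.6 0 0")

```text
time: 1.1
position: [0.3094, -0.1774, 0.2484]
ee_rot: [0.7, -0.099, -0.7, -0.099]
force: [-0.3, -1.0, -0.3]
gripper_width: 0.994
```

```bash
python3 - <<'E'
from h import *
plan([.498,.2215,.25],73.5)
E
```

```text
t 1.1 pos [ 309.4 -177.4  248.4] jawyaw -106.1 shift mm [  -1.6 -435.6  -70.2] rotvec [-1.7965e+02  0.0000e+00 -6.0000e-02] F [-0.3 -1.  -0.3] w 84.9 q [-0.72 -0.09  1.82  0.    1.41  1.14]
t 1.1 pos [ 309.4 -177.4  248.4] jawyaw -106.1 shift mm [  -1.6 -435.6  -70.2] rotvec [ 0.35 -0.04 -0.  ] F [-0.3 -1.  -0.3] w 84.9 q [-0.72 -0.09  1.82  0.    1.41  1.14]
```

Emit:
move_arm(targets="85 -1 -435 -70 0 0 0; 85 -1 -435 -70 0 0 0; 85 -1 -435 -70 0 0 0; 85 -1 -435 -70 0 0 0; 85 -1 -435 -70 0 0 0; 85 -1 -435 -70 0 0 0; 85 -1 -435 -70 0 0 0; 85 -1 -435 -70 0 0 0; 85 -1 -435 -70 0 0 0; 85 -1 -435 -70 0 0 0; 85 -1 -435 -70 0 0 0; 85 -1 -435 -70 0 0 0")

```text
time: 2.1
position: [0.5027, 0.22, 0.2475]
ee_rot: [0.7, -0.1, -0.7, -0.101]
force: [-0.4, -0.7, 0.6]
gripper_width: 0.994
```

```bash
python3 - <<'E'
from h import *
s=grab('wrist','w1'); w=cloud(s);h=cv2.cvtColor(s['image'],cv2.COLOR_BGR2HSV)
m=(h[...,0]>4)&(h[...,0]<18)&(h[...,1]>200)&(w[...,2]>.16)
P=w[m]; print(len(P))
if len(P): print(cv2.minAreaRect((P[:,:2]*1000).astype(np.float32)),np.median(P[:,2]))
plan([.498,.2215,.133],73.5)
E
```

```text
1578
((497.7335205078125, 220.38192749023438), (18.511341094970703, 30.170820236206055), 71.54591369628906) 0.17367939011704153
t 2.15 pos [501.1 217.6 247.6] jawyaw -106.4 shift mm [114.6  -3.1   4. ] rotvec [-1.7994e+02  1.6000e-01  9.0000e-02] F [-0.5 -0.6  0.3] w 85.2 q [ 0.28  0.21  1.49 -0.    1.44  2.14]
t 2.15 pos [501.1 217.6 247.6] jawyaw -106.4 shift mm [114.6  -3.1   4. ] rotvec [ 0.06  0.06 -0.1 ] F [-0.5 -0.6  0.3] w 85.2 q [ 0.28  0.21  1.49 -0.    1.44  2.14]
```

View pics/w1.png

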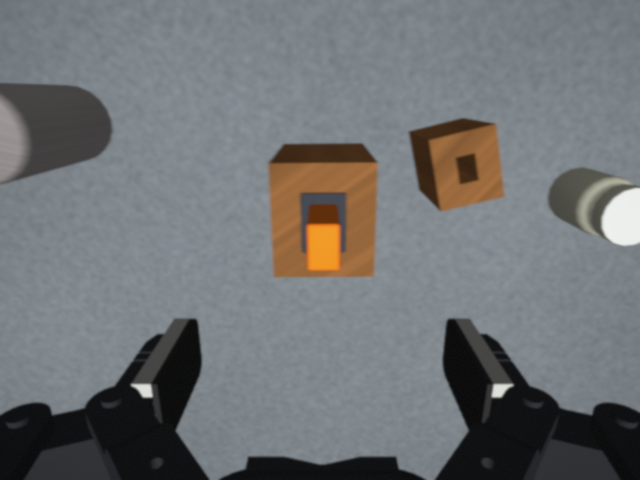

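The wrist view shows the handle top at (323,245) and the rack edges parallel to the jaws. The measured centre is about (498,221) mm. I'll descend part way and settle.

Emit:
move_arm(targets="85 30 0 0 0 0 0; 85 50 0 0 0 0 0; 85 50 0 0 0 0 0; 85 50 0 0 0 0 0; 85 50 0 0 0 0 0")

```text
time: 2.57
position: [0.5003, 0.2162, 0.2002]
ee_rot: [0.7, -0.102, -0.699, -0.102]
force: [0.7, -0.6, -0.0]
gripper_width: 0.996
```

```bash
python3 - <<'E'
from h import *
plan([.498,.2210,.133],73.0)
E
```

```text
t 2.57 pos [500.3 216.2 200.2] jawyaw -106.6 shift mm [67.2 -3.9  3.7] rotvec [-1.796e+02 -2.000e-02 -1.300e-01] F [ 0.7 -0.6 -0. ] w 85.1 q [ 0.28  0.23  1.58 -0.    1.32  2.14]
t 2.57 pos [500.3 216.2 200.2] jawyaw -106.6 shift mm [67.2 -3.9  3.7] rotvec [ 0.4  -0.08  0.02] F [ 0.7 -0.6 -0. ] w 85.1 q [ 0.28  0.23  1.58 -0.    1.32  2.14]
```

Emit:
move_arm(targets="85 20 -4 3.5 0.3 0 0; 85 40 -4 3.5 0.3 0 0; 85 55 -4 3.5 0.3 0 0; 85 66 -4 3.5 0.3 0 0; 85 66 -4 3.5 0.3 0 0; 85 66 -4 3.5 0.3 0 0; 85 66 -4 3.5 0.3 0 0")

```text
time: 3.15
position: [0.4985, 0.2224, 0.1349]
ee_rot: [0.701, -0.103, -0.698, -0.104]
force: [0.3, -0.1, 0.4]
gripper_width: 0.996
```

```bash
python3 - <<'E'
from h import *
plan([.498,.2210,.133],73.0)
E
```

```text
t 3.15 pos [498.5 222.4 134.9] jawyaw -106.8 shift mm [1.9 1.5 0.1] rotvec [-1.7982e+02 -1.5000e-01 -2.6000e-01] F [ 0.3 -0.1  0.4] w 85.0 q [ 0.29  0.28  1.69 -0.    1.17  2.16]
t 3.15 pos [498.5 222.4 134.9] jawyaw -106.8 shift mm [1.9 1.5 0.1] rotvec [ 0.18 -0.16  0.1 ] F [ 0.3 -0.1  0.4] w 85.0 q [ 0.29  0.28  1.69 -0.    1.17  2.16]
```

Emit:
move_arm(targets="60 1 1 0 0 0 0; 40 1 1 0 0 0 0; 25 1 1 0 0 0 0; 10 1 1 0 0 0 0; 10 1 1 0 0 0 0; 10 1 1 0 0 0 0; 10 1 1 0 0 0 0; 10 1 1 0 0 0 0; 10 1 1 0 0 0 0; 10 1 1 0 0 0 0")

```text
time: 3.98
position: [0.4972, 0.2217, 0.1325]
ee_rot: [0.7, -0.103, -0.699, -0.103]
force: [0.2, 0.8, 4.1]
gripper_width: 0.221
```

Emit:
move_arm(targets="10 -5 0 0 0 0 0; 10 -20 0 0 0 0 0; 10 -40 0 0 0 0 0; 10 -40 0 0 0 0 0; 10 -40 0 0 0 0 0")

```text
time: 4.4
position: [0.497, 0.2213, 0.1722]
ee_rot: [0.7, -0.103, -0.699, -0.103]
force: [0.4, -0.4, -2.4]
gripper_width: 0.215
```

```bash
python3 - <<'E'
from h import *
plan([.498,.2210,.293],73.0)
E
```

```text
t 4.4 pos [497.  221.3 172.2] jawyaw -106.8 shift mm [-120.8    0.    -1.1] rotvec [-1.7979e+02 -1.0000e-02 -7.0000e-02] F [ 0.4 -0.4 -2.4] w 18.4 q [ 0.29  0.25  1.63 -0.    1.26  2.16]
t 4.4 pos [497.  221.3 172.2] jawyaw -106.8 shift mm [-120.8    0.    -1.1] rotvec [ 0.21 -0.04  0.01] F [ 0.4 -0.4 -2.4] w 18.4 q [ 0.29  0.25  1.63 -0.    1.26  2.16]
```

Emit:
move_arm(targets="10 -35 0 0 0 0 0; 10 -70 0 0 0 0 0; 10 -105 0 0 0 0 0; 10 -130 0 0 0 0 0; 10 -130 0 0 0 0 0; 10 -130 0 0 0 0 0; 10 -130 0 0 0 0 0")

```text
time: 4.98
position: [0.4956, 0.221, 0.2996]
ee_rot: [-0.698, 0.104, 0.701, 0.102]
force: [-0.6, -0.3, -2.8]
gripper_width: 0.219
```

```bash
python3 - <<'E'
from h import *
plan([.588,-.1865,.300],114.0)
E
```

```text
t 4.98 pos [495.6 221.  299.6] jawyaw -106.8 shift mm [-2.000e-01  3.634e+02 -2.062e+02] rotvec [ 1.3921e+02 -9.0000e-02 -3.5000e-01] F [-0.6 -0.3 -2.8] w 18.7 q [ 0.29  0.19  1.4  -0.    1.56  2.16]
t 4.98 pos [495.6 221.  299.6] jawyaw -106.8 shift mm [-2.000e-01  3.634e+02 -2.062e+02] rotvec [-40.79   0.27  -0.07] F [-0.6 -0.3 -2.8] w 18.7 q [ 0.29  0.19  1.4  -0.    1.56  2.16]
```

Held, lifted clear (tip about 0.18 m). Now to the capacitor, at moderate speed.

Emit:
move_arm(targets="10 0 18 -10 -2 0 0; 10 0 50 -28 -6 0 0; 10 0 82 -46 -10 0 0; 10 0 114 -65 -14 0 0; 10 0 146 -83 -18 0 0; 10 0 178 -101 -22 0 0; 10 0 210 -119 -26 0 0; 10 0 242 -137 -30 0 0; 10 0 274 -155 -34 0 0; 10 0 306 -173 -37 0 0; 10 0 340 -193 -40 0 0; 10 0 363 -206 -40.8 0 0")

```text
time: 5.98
position: [0.5885, -0.1891, 0.2983]
ee_rot: [-0.69, -0.148, 0.693, -0.147]
force: [0.2, 0.2, -2.3]
gripper_width: 0.219
```

Emit:
move_arm(targets="10 0 0 0 0 0 0; 10 0 0 0 0 0 0; 10 0 0 0 0 0 0; 10 0 0 0 0 0 0")

```text
time: 6.32
position: [0.5885, -0.1842, 0.3009]
ee_rot: [-0.691, -0.148, 0.692, -0.147]
force: [-0.7, -1.0, -2.5]
gripper_width: 0.216
```

```bash
python3 - <<'E'
from h import *
grab('scene','s2'); grab('top','t2'); grab('wrist','w2')
plan([.588,-.1865,.300],114.0)
a=load('s2')['image'][230:380,110:270]; b=load('t2')['image'][160:310,370:530]
cv2.imwrite('pics/c2.png',np.hstack([cv2.resize(x,(400,375),interpolation=cv2.INTER_CUBIC) for x in(a,b)]))
E
```

```text
t 6.47 pos [ 589.  -184.3  302.2] jawyaw -65.9 shift mm [2.2 1.6 1.8] rotvec [-1.799e+02 -2.000e-02  1.000e-02] F [-0.7 -0.9 -2.6] w 18.7 q [-0.42  0.31  1.23  0.    1.6   0.73]
t 6.47 pos [ 589.  -184.3  302.2] jawyaw -65.9 shift mm [2.2 1.6 1.8] rotvec [0.1  0.01 0.02] F [-0.7 -0.9 -2.6] w 18.7 q [-0.42  0.31  1.23  0.    1.6   0.73]
```

View pics/c2.png

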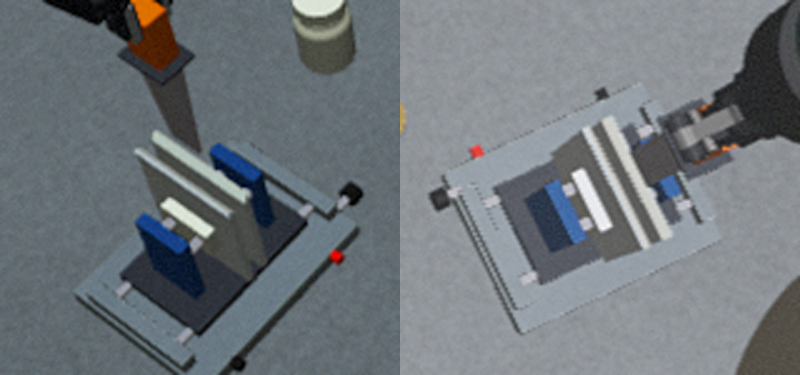

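View pics/w2.png

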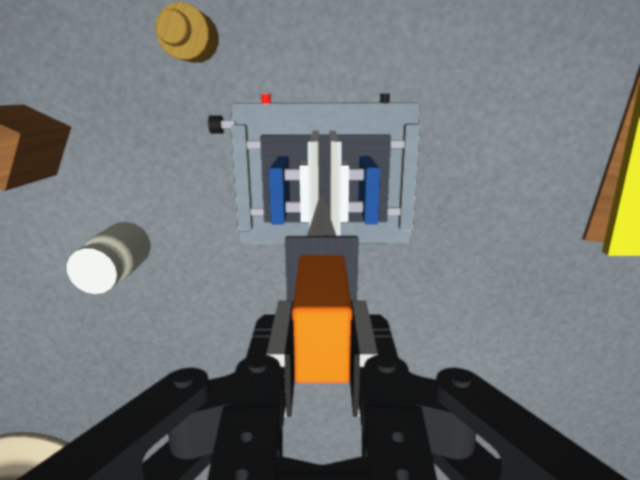

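The left crop shows the blade above and behind the slot. The wrist view shows the blade tip at about (320,205), between plates at (312,175) and (336,175), which run parallel to the gauge. I'll measure in the slot frame.

```bash
python3 - <<'E'
from h import *
a=np.radians(24); ex=np.array([np.cos(a),np.sin(a)]); ey=np.array([-ex[1],ex[0]]); c=np.array([588,-186.5])
for n in('w2','t2','s2'):
    w=cloud(load(n))*1000; L=np.stack([(w[...,:2]-c)@ex,(w[...,:2]-c)@ey,w[...,2]],-1)
    reg=(abs(L[...,0])<70)&(abs(L[...,1])<25)
    m=reg&(L[...,2]>143.5)&(L[...,2]<149)&(abs(L[...,1])>3)
    for sg in(-1,1):
        P=L[m&(sg*L[...,1]>0)]
        if len(P)>20: print(n,'lip',sg,len(P),'x',np.round(np.percentile(P[:,0],[1,99]),1),'y',np.round(np.percentile(P[:,1],[2,50,98]),1),'slope deg',round(np.degrees(np.polyfit(P[:,0],P[:,1],1)[0]),2))
    for lo,hi in((165,180),(180,200),(200,225),(226,292),(300,312)):
        P=L[reg&(L[...,2]>lo)&(L[...,2]<hi)]
        if len(P)>8: print(n,'gauge z',lo,hi,len(P),'x',np.round(np.percentile(P[:,0],[1,99]),1),'y',np.round(np.percentile(P[:,1],[1,99]),1))
st=readout.read_state();print('TCP local',(st['position'][:2]*1000-c)@np.c_[ex,ey], st['position'])
E
```

```text
w2 lip -1 508 x [-23.   48.9] y [-12.5 -10.4  -7.9] slope deg 0.41
w2 lip 1 426 x [-12.6  48.8] y [ 7.4 10.3 12.1] slope deg 0.11
w2 gauge z 180 200 38 x [17.1 17.6] y [-0.   4.3]
w2 gauge z 200 225 126 x [16.8 17.6] y [-1.8  5.8]
w2 gauge z 226 292 640 x [-1.5 24.7] y [-14.3  17.1]
w2 gauge z 300 312 537 x [15.8 18. ] y [-8.2 11.2]
t2 lip -1 68 x [-47.1  48.7] y [-11.5  -9.   -5.9] slope deg 0.63
t2 lip 1 81 x [-46.8  47.3] y [ 8.5 11.3 13.5] slope deg -0.21
t2 gauge z 180 200 51 x [-8.9 17.9] y [3.6 5.8]
t2 gauge z 200 225 72 x [-9.3 17.5] y [5.  7.6]
t2 gauge z 226 292 273 x [-18.1  25.5] y [-12.2  18.3]
s2 lip -1 84 x [-48.1  48.7] y [-13.1 -10.9  -7.4] slope deg 0.3
s2 lip 1 95 x [-48.5  49.3] y [ 5.5  9.2 12.1] slope deg 0.5
s2 gauge z 180 200 45 x [-10.4  18. ] y [-0.5  5. ]
s2 gauge z 200 225 81 x [-9.9 17.9] y [-2.6  6.2]
s2 gauge z 226 292 320 x [-16.8  24.2] y [-14.   16.7]
s2 gauge z 300 312 88 x [-9.5 18.3] y [-9.1 10.3]
TCP local [1.79873249 1.62146595] [ 0.58898371 -0.18428711  0.30220918]
```

Emit:
move_arm(targets="10 0 1 2 0 0 0; 10 5 2 4 0 0 0; 10 15 2 4 0 0 0; 10 25 2 4 0 0 0; 10 32 2 4 0 0 0; 10 32 2 4 0 0 0; 10 32 2 4 0 0 0; 10 32 2 4 0 0 0")

```text
time: 7.13
position: [0.5866, -0.1891, 0.2702]
ee_rot: [0.692, 0.147, -0.692, 0.147]
force: [0.3, -0.0, -2.6]
gripper_width: 0.22
```

```bash
python3 - <<'E'
from h import *
a=np.radians(24); ex=np.array([np.cos(a),np.sin(a)]); ey=np.array([-ex[1],ex[0]]); c=np.array([588,-186.5])
st=readout.read_state();print('TCP local',(st['position'][:2]*1000-c)@np.c_[ex,ey], st['position'],st['force'])
for n in ('scene','top','wrist'):
    s=grab(n,n+'3');w=cloud(s)*1000; L=np.stack([(w[...,:2]-c)@ex,(w[...,:2]-c)@ey,w[...,2]],-1)
    reg=(abs(L[...,0])<70)&(abs(L[...,1])<25)
    for lo,hi in((150,165),(165,180),(180,200),(205,245)):
        P=L[reg&(L[...,2]>lo)&(L[...,2]<hi)]
        if len(P)>8: print(n,'gauge z',lo,hi,len(P),'x',np.round(np.percentile(P[:,0],[1,99]),1),'y',np.round(np.percentile(P[:,1],[1,99]),1))
E
```

```text
TCP local [-2.38636686 -1.80976728] [ 0.58655604 -0.18912393  0.27021169] [ 0.28456041 -0.00892133 -2.55543125]
scene gauge z 150 165 31 x [-14.4  26.3] y [-9.2  0.8]
scene gauge z 165 180 42 x [-11.7  13.6] y [-5.7  1.2]
scene gauge z 180 200 67 x [-13.3  14.7] y [-6.9  2.6]
scene gauge z 205 245 159 x [-13.7  14.3] y [-10.2   5.3]
top gauge z 150 165 29 x [-11.8  13. ] y [-0.5  1.5]
top gauge z 165 180 36 x [-12.8  14.1] y [0.4 2.3]
top gauge z 180 200 57 x [-13.1  13.8] y [1.6 4. ]
top gauge z 205 245 95 x [-13.5  13.8] y [3.7 6.7]
wrist gauge z 150 165 26 x [13.2 13.7] y [-3.9 -0.1]
wrist gauge z 165 180 53 x [12.9 13.7] y [-4.6  1.1]
wrist gauge z 180 200 126 x [12.8 13.6] y [-6.2  2.1]
wrist gauge z 205 245 434 x [12.4 13.4] y [-8.7  4.5]
```

Gauge y is about -2 mm, well within the lead-in. I'll correct by 1.5 mm and go down to tip at about 14 mm below the edges.

Emit:
move_arm(targets="10 0 -1.5 0 0 0 0; 10 4 -1.5 0 0 0 0; 10 8 -1.5 0 0 0 0; 10 12 -1.5 0 0 0 0; 10 16 -1.5 0 0 0 0; 10 20 -1.5 0 0 0 0; 10 24 -1.5 0 0 0 0; 10 26 -1.5 0 0 0 0; 10 26 -1.5 0 0 0 0; 10 26 -1.5 0 0 0 0; 10 26 -1.5 0 0 0 0; 10 26 -1.5 0 0 0 0")

```text
time: 8.28
position: [0.586, -0.1878, 0.2445]
ee_rot: [0.692, 0.147, -0.691, 0.147]
force: [-0.8, 0.1, -3.1]
gripper_width: 0.219
```

Emit:
move_arm(targets="10 1.5 0 0 0 0 0; 10 3 0 0 0 0 0; 10 5 0 0 0 0 0; 10 6.5 0 0 0 0 0; 10 8 0 0 0 0 0; 10 8 0 0 0 0 0; 10 8 0 0 0 0 0; 10 8 0 0 0 0 0")

```text
time: 8.95
position: [0.5858, -0.1877, 0.2362]
ee_rot: [0.692, 0.147, -0.692, 0.147]
force: [-0.2, 0.5, -2.7]
gripper_width: 0.217
```

```bash
cat >m.py <<'E'
from h import *
a=np.radians(24); ex=np.array([np.cos(a),np.sin(a)]); ey=np.array([-ex[1],ex[0]]); c=np.array([588,-186.5])
import sys
st=readout.read_state();print('t',st['time'],'TCP local',((st['position'][:2]*1000-c)@np.c_[ex,ey]).round(1), (st['position']*1000).round(1),'tip below edge',round(140-(st['position'][2]*1000-117.5),1),'Flocal',(st['force'][:2]@np.c_[ex,ey]).round(2),st['force'][2].round(2),st['ft_torque'].round(3))
for n in sys.argv[1:]:
    s=grab(n,n+str(round(st['time']*10)));w=cloud(s)*1000; L=np.stack([(w[...,:2]-c)@ex,(w[...,:2]-c)@ey,w[...,2]],-1)
    reg=(abs(L[...,0])<70)&(abs(L[...,1])<25)
    for lo,hi in((143.5,149),(155,180)):
      for sg in (-1,1):
        P=L[reg&(L[...,2]>lo)&(L[...,2]<hi)&((abs(L[...,0])>20)|(lo>150))&(sg*L[...,1]>0)]
        if len(P)>8: print(n,sg,'z',lo,hi,len(P),'x',np.round(np.percentile(P[:,0],[1,99]),1),'y',np.round(np.percentile(P[:,1],[1,50,99]),1))
E
python3 m.py wrist scene
```

```text
t 8.95 TCP local [-2.5 -0.2] [ 585.8 -187.7  236.2] tip below edge 21.3 Flocal [0.02 0.55] -2.66 [ 0.015 -0.02  -0.013]
wrist -1 z 143.5 149 350 x [20.3 49.4] y [-12.5 -10.3  -7.4]
wrist 1 z 143.5 149 351 x [20.2 49.1] y [ 7.1 10.  12.3]
wrist -1 z 155 180 113 x [12.3 13.2] y [-5.7 -2.6 -0.3]
wrist 1 z 155 180 107 x [12.4 13.2] y [0.2 2.5 5.2]
scene -1 z 143.5 149 53 x [-48.1  49.3] y [-12.7 -10.8  -7.6]
scene 1 z 143.5 149 33 x [-49.9  49.3] y [ 5.3  9.4 11.8]
scene -1 z 155 180 68 x [-15.8  14.2] y [-6.1 -4.7 -0.7]
scene 1 z 155 180 17 x [10.3 14.5] y [0.2 2.1 5.2]
```

Centred, tip 21 mm deep, no contact. Feeling onward in small steps.

Emit:
move_arm(targets="10 1 0 0 0 0 0; 10 2 0 0 0 0 0; 10 3 0 0 0 0 0; 10 4 0 0 0 0 0; 10 4 0 0 0 0 0; 10 4 0 0 0 0 0; 10 4 0 0 0 0 0")

```text
time: 9.63
position: [0.5858, -0.1877, 0.2322]
ee_rot: [-0.692, -0.147, 0.692, -0.147]
force: [0.7, -0.1, -2.1]
gripper_width: 0.217
```

Emit:
move_arm(targets="10 1 0 0 0 0 0; 10 2 0 0 0 0 0; 10 3 0 0 0 0 0; 10 4 0 0 0 0 0; 10 4 0 0 0 0 0; 10 4 0 0 0 0 0; 10 4 0 0 0 0 0")

```text
time: 10.22
position: [0.5858, -0.1877, 0.2282]
ee_rot: [-0.692, -0.147, 0.692, -0.147]
force: [0.3, -0.8, -2.9]
gripper_width: 0.218
```

Emit:
move_arm(targets="10 1 0 0 0 0 0; 10 2 0 0 0 0 0; 10 3 0 0 0 0 0; 10 4 0 0 0 0 0; 10 4 0 0 0 0 0; 10 4 0 0 0 0 0; 10 4 0 0 0 0 0")

```text
time: 10.8
position: [0.5858, -0.1877, 0.2242]
ee_rot: [0.692, 0.147, -0.692, 0.147]
force: [-0.1, -0.8, -2.7]
gripper_width: 0.215
```

```bash
python3 m.py wrist scene
```

```text
t 10.8 TCP local [-2.5 -0.2] [ 585.8 -187.7  224.2] tip below edge 33.3 Flocal [-0.46 -0.68] -2.66 [ 0.019 -0.018 -0.048]
wrist -1 z 143.5 149 386 x [20.5 49.2] y [-12.6 -10.4  -7.6]
wrist 1 z 143.5 149 385 x [20.3 49.1] y [ 7.3 10.  12.3]
wrist -1 z 155 180 151 x [12.2 13. ] y [-6.5 -3.  -0.3]
wrist 1 z 155 180 144 x [12.2 13.1] y [0.2 2.8 6. ]
scene -1 z 143.5 149 54 x [-48.4  49.6] y [-12.9 -10.9  -7.6]
scene 1 z 143.5 149 38 x [-46.6  49.8] y [ 3.9  9.  12. ]
scene -1 z 155 180 73 x [-16.5  13.9] y [-7.1 -5.4 -0.8]
scene 1 z 155 180 23 x [11.1 13.8] y [0.3 3.3 6.3]
```

Emit:
move_arm(targets="10 1 0 0 0 0 0; 10 2 0 0 0 0 0; 10 3 0 0 0 0 0; 10 3 0 0 0 0 0; 10 3 0 0 0 0 0; 10 3 0 0 0 0 0")

```text
time: 11.4
position: [0.5858, -0.1877, 0.2212]
ee_rot: [-0.692, -0.147, 0.692, -0.147]
force: [0.0, -0.3, -2.4]
gripper_width: 0.219
```

Emit:
move_arm(targets="10 1 0 0 0 0 0; 10 2 0 0 0 0 0; 10 3 0 0 0 0 0; 10 3 0 0 0 0 0; 10 3 0 0 0 0 0; 10 3 0 0 0 0 0")

```text
time: 11.9
position: [0.5858, -0.1877, 0.2182]
ee_rot: [-0.692, -0.147, 0.692, -0.147]
force: [-0.5, 0.1, -3.1]
gripper_width: 0.221
```

```bash
python3 m.py
```

```text
t 11.9 TCP local [-2.5 -0.2] [ 585.8 -187.7  218.2] tip below edge 39.3 Flocal [-0.39  0.29] -3.07 [-0.004 -0.023 -0.016]
```

Emit:
move_arm(targets="10 1 0 0 0 0 0; 10 2 0 0 0 0 0; 10 3 0 0 0 0 0; 10 3 0 0 0 0 0; 10 3 0 0 0 0 0; 10 3 0 0 0 0 0")

```text
time: 12.4
position: [0.5858, -0.1877, 0.2152]
ee_rot: [-0.692, -0.147, 0.692, -0.147]
force: [0.1, 0.2, -3.1]
gripper_width: 0.219
```

Emit:
move_arm(targets="10 1 0 0 0 0 0; 10 2 0 0 0 0 0; 10 3 0 0 0 0 0; 10 3 0 0 0 0 0; 10 3 0 0 0 0 0; 10 3 0 0 0 0 0")

```text
time: 12.9
position: [0.5858, -0.1877, 0.2122]
ee_rot: [-0.692, -0.147, 0.692, -0.147]
force: [-0.1, 0.6, -1.4]
gripper_width: 0.214
```

```bash
python3 m.py wrist
```

```text
t 12.9 TCP local [-2.5 -0.2] [ 585.8 -187.7  212.2] tip below edge 45.3 Flocal [0.14 0.65] -1.35 [ 0.005 -0.046  0.   ]
wrist -1 z 143.5 149 407 x [20.3 49.1] y [-12.5 -10.2  -7.5]
wrist 1 z 143.5 149 414 x [20.3 49.1] y [ 7.5 10.1 12.3]
wrist -1 z 155 180 175 x [12.1 13. ] y [-7.3 -3.5 -0.3]
wrist 1 z 155 180 171 x [12.1 13. ] y [0.2 3.2 6.6]
```

Emit:
move_arm(targets="10 1 0 0 0 0 0; 10 2 0 0 0 0 0; 10 2 0 0 0 0 0; 10 2 0 0 0 0 0; 10 2 0 0 0 0 0")

```text
time: 13.37
position: [0.5858, -0.1877, 0.2102]
ee_rot: [-0.692, -0.147, 0.692, -0.147]
force: [-0.7, 0.6, -3.4]
gripper_width: 0.217
```

Emit:
move_arm(targets="10 1 0 0 0 0 0; 10 2 0 0 0 0 0; 10 2 0 0 0 0 0; 10 2 0 0 0 0 0; 10 2 0 0 0 0 0")

```text
time: 13.78
position: [0.5858, -0.1877, 0.2081]
ee_rot: [-0.692, -0.147, 0.692, -0.147]
force: [-0.3, 0.5, -3.5]
gripper_width: 0.221
```

Emit:
move_arm(targets="10 0 0 0 0 0 0; 10 0 0 0 0 0 0")

```text
time: 13.95
position: [0.5858, -0.1877, 0.2082]
ee_rot: [-0.692, -0.147, 0.692, -0.147]
force: [1.5, -0.2, -3.0]
gripper_width: 0.217
```

No contact yet at 49 mm; the 1.3 N rise was noise.

Emit:
move_arm(targets="10 1 0 0 0 0 0; 10 2 0 0 0 0 0; 10 3 0 0 0 0 0; 10 3 0 0 0 0 0; 10 3 0 0 0 0 0")

```text
time: 14.37
position: [0.5858, -0.1876, 0.2052]
ee_rot: [0.692, 0.147, -0.692, 0.147]
force: [0.5, 0.0, -2.5]
gripper_width: 0.213
```

Emit:
move_arm(targets="10 1 0 0 0 0 0; 10 2 0 0 0 0 0; 10 2 0 0 0 0 0; 10 2 0 0 0 0 0")

```text
time: 14.7
position: [0.5859, -0.1877, 0.2033]
ee_rot: [0.692, 0.147, -0.692, 0.147]
force: [0.4, 0.3, -1.6]
gripper_width: 0.219
```

Emit:
move_arm(targets="10 0 0 0 0 0 0")

```text
time: 14.78
position: [0.5859, -0.1877, 0.2033]
ee_rot: [0.692, 0.147, -0.692, 0.147]
force: [-0.0, -0.4, -1.0]
gripper_width: 0.219
```

```bash
python3 m.py wrist
```

```text
t 14.7833 TCP local [-2.4 -0.2] [ 585.9 -187.7  203.3] tip below edge 54.2 Flocal [-0.19 -0.36] -0.96 [ 0.063 -0.068  0.042]
wrist -1 z 143.5 149 454 x [20.2 49.3] y [-12.7 -10.5  -7.7]
wrist 1 z 143.5 149 437 x [20.5 49.2] y [ 7.7 10.3 12.5]
wrist -1 z 155 180 121 x [12.3 13.2] y [-7.3 -3.8 -0.3]
wrist 1 z 155 180 113 x [12.2 13.1] y [0.1 3.2 6.7]
```

Contact starts around 51–52 mm. Continuing in 2 mm steps.

Emit:
move_arm(targets="10 1 0 0 0 0 0; 10 2 0 0 0 0 0; 10 2 0 0 0 0 0; 10 2 0 0 0 0 0")

```text
time: 15.17
position: [0.5859, -0.1877, 0.2012]
ee_rot: [0.692, 0.147, -0.692, 0.147]
force: [0.2, 0.3, 0.3]
gripper_width: 0.219
```

Emit:
move_arm(targets="10 0 0 0 0 0 0")

```text
time: 15.25
position: [0.5859, -0.1877, 0.2013]
ee_rot: [0.692, 0.147, -0.692, 0.147]
force: [0.7, -0.6, -0.3]
gripper_width: 0.221
```

Emit:
move_arm(targets="10 1 0 0 0 0 0; 10 2 0 0 0 0 0; 10 2 0 0 0 0 0; 10 2 0 0 0 0 0")

```text
time: 15.58
position: [0.5859, -0.1877, 0.1993]
ee_rot: [0.692, 0.147, -0.692, 0.147]
force: [-0.8, -1.1, 0.8]
gripper_width: 0.219
```

Emit:
move_arm(targets="10 0 0 0 0 0 0")

```text
time: 15.67
position: [0.5859, -0.1877, 0.1993]
ee_rot: [0.692, 0.147, -0.692, 0.147]
force: [-0.2, -0.2, 2.6]
gripper_width: 0.221
```

```bash
python3 m.py wrist
```

```text
t 15.6667 TCP local [-2.4 -0.2] [ 585.9 -187.7  199.3] tip below edge 58.2 Flocal [-0.24 -0.12] 2.62 [-0.01  -0.036 -0.003]
wrist -1 z 143.5 149 478 x [20.2 49.3] y [-13.1 -10.7  -8.1]
wrist 1 z 143.5 149 466 x [20.4 49.2] y [ 8.  10.4 12.7]
wrist -1 z 155 180 89 x [12.2 13.1] y [-7.3 -3.9 -0.3]
wrist 1 z 155 180 82 x [12.2 13. ] y [0.1 3.2 6.6]
```

Emit:
move_arm(targets="10 0.7 0 0 0 0 0; 10 1.5 0 0 0 0 0; 10 1.5 0 0 0 0 0; 10 1.5 0 0 0 0 0; 10 1.5 0 0 0 0 0")

```text
time: 16.13
position: [0.5859, -0.1877, 0.1978]
ee_rot: [0.692, 0.147, -0.692, 0.147]
force: [0.9, 0.5, 2.2]
gripper_width: 0.222
```

Emit:
move_arm(targets="10 0 0 0 0 0 0; 10 0 0 0 0 0 0")

```text
time: 16.3
position: [0.5859, -0.1877, 0.1978]
ee_rot: [0.692, 0.147, -0.692, 0.147]
force: [0.7, 0.3, 1.5]
gripper_width: 0.219
```

Emit:
move_arm(targets="10 0 0 0 0 0 0; 10 0 0 0 0 0 0")

```text
time: 16.47
position: [0.5859, -0.1877, 0.1978]
ee_rot: [0.692, 0.147, -0.692, 0.147]
force: [0.4, -0.8, 2.5]
gripper_width: 0.215
```

```bash
python3 m.py wrist scene; python3 - <<'E'
from h import *
import glob,os
f=sorted(glob.glob('scene*.pkl'),key=os.path.getmtime)[-1]
g=sorted(glob.glob('wrist*.pkl'),key=os.path.getmtime)[-1]
cv2.imwrite('pics/fin.png',np.hstack([cv2.resize(load(f[:-4])['image'][180:380,80:280],(400,400)),cv2.resize(load(g[:-4])['image'][40:440,120:520],(400,400))]))
E
```

```text
t 16.4667 TCP local [-2.4 -0.2] [ 585.9 -187.7  197.8] tip below edge 59.7 Flocal [ 0.04 -0.92] 2.48 [ 0.036 -0.032  0.004]
wrist -1 z 143.5 149 465 x [20.4 49.4] y [-13.  -10.8  -8.2]
wrist 1 z 143.5 149 450 x [20.5 49.3] y [ 8.  10.6 12.9]
wrist -1 z 155 180 77 x [12.2 13. ] y [-7.4 -3.9 -0.4]
wrist 1 z 155 180 70 x [12.1 13. ] y [0.1 3.2 6.7]
scene -1 z 143.5 149 50 x [-49.9  49.3] y [-13.6 -11.6  -7.9]
scene 1 z 143.5 149 30 x [20.2 47.8] y [ 6.7  9.9 12.7]
scene -1 z 155 180 35 x [-14.3  14.4] y [-8.6 -5.8 -0.1]
scene 1 z 155 180 21 x [10.8 14.7] y [0.3 3.6 7.3]
```

View pics/fin.png

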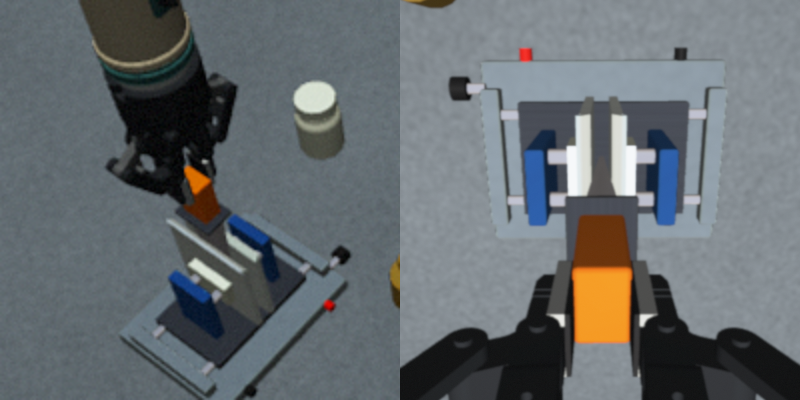

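The last picture shows the blade centred in the gap, upright and gripped. The push is about 5 N. The lips have spread about 1 mm in total, which is about 4 N per plate, so the two agree. Handing in.

```bash
python3 -c "
from plant import job
print(job.hand_in())"
```

```text
the job is handed in; nothing more can be done
None
```

I lifted the taper gauge out of the 120 mm rack by its orange handle. I then turned it in line with the plates and fed it down the gap until it dragged on both. The job was handed in at about 16.6 s with the gauge still gripped, upright and held still; no verdict came back.

- **Depth and push:** The tip is about 60 mm below the plate edges. Contact began at about 52 mm, and the net push is about 4.9 N.
- **Force on each plate:** I estimate about 4 N per plate, from the plates having spread about 1 mm in total. The depth past contact gives nearly the same (about 4.3 N).
- **Alignment:** The blade is within about 0.5 mm of the slot's middle across the gap and about 2 mm off along it. The jaws are within about 0.1° of the measured plate normal.
- **Bystanders:** No contact with the jar, flask or brass weight was seen or felt. I did not re-measure their positions at the end.
- **One disagreement:** A single force reading at 45 mm suggested early contact. The next readings returned to baseline, so I treated it as sensor noise.

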